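Load the flow cell and hold the sprung chamber cover at the pointer

TASK

Push the blue flow-cell carriage into the imaging chamber, under the shut cover, until you feel it come fully home against the hidden stop. Then lift the black sprung cover by its handle bar with the gripper until it lines up with the red pointer, and finish while still holding it steady there. Do not shift the red pointer or disturb the other things on the bench.

Things in the scene. Friction and masses are not known exactly. Their poses are not given: they have to be found in the camera images.
- push_plate (a point): centre of the outer face of the orange upright push plate at the tail of the blue carriage: plate 56 mm wide, 8 mm thick, from 14 to 48 mm above the table; this point is about 28 mm up. Its x axis (the carriage's) points from the tail into the chamber
- nose (a point): middle of the carriage's leading edge, 175 mm along x from the outer face of the push plate, 10 mm above the table. The carriage is a loose blue sledge, 175 x 60 x 8 mm, 0.25 to 0.5 kg, with a clear flow cell on it; it slides between two 10 mm tall guide rails (2 mm play each side) on the chamber's deck, 6 mm above the table
- stop_face (a point): middle of the face of the brass stop (40 mm wide) hidden under the cover, 10 mm above the table; the carriage's nose meets it when home. Its x axis points the way the carriage goes in. The stop's depth differs from one start to the next. The sledge slides with a few newtons but may stick at first (about 10 N); the stop does not give.
- lid (a joint): angle of the chamber's black cover (120 mm deep, 150 mm wide, 8 mm thick, yellow stripe along the edge by the pointer), rad: 0 shut and level, grows as the front edge rises; limit 1.4. A spring shuts it: about 2.8 N up at the handle bar to start it, about 7 N at 0.8 rad; it falls shut if let go.
- bar (a point): middle of the cover's steel handle bar: round, 10 mm thick, 100 mm long, parallel to the hinge, 48 mm in front of the cover's front edge, a leg at each end, open space between bar and cover. 79 mm above the table when shut. x lies in the cover's plane and points from the bar to the hinge (when shut, the way the carriage goes in); y along the bar
- lid_hinge (a point): middle of the cover's hinge axis, 79 mm above the table, 168 mm from the bar's middle
- pointer (a joint): angle of the red pointer, rad, on the same hinge axis and counted in the same way as the cover: this is the marked angle, between 0.4 and 0.8. Stiff; it stays where it was set.
- pointer_tip (a point): middle of the red flag at the end of the pointer, 155 mm from the hinge axis, beside the cover's +y edge (86 mm from the chamber's middle plane); its x axis points from the flag to the hinge
- petri: glass petri dish, 88 mm across, 15 mm high, beside the chamber; a bystander, origin at the middle of its underside
- vial: small glass vial with white cap, 28 mm across, 60 mm high, beside the chamber; a bystander, origin at the middle of its underside
- spare_cell: spare clear acrylic flow cell, 60 x 46 x 39 mm plus two brass ports; a bystander, origin at the middle of its underside
- driver: red-handled screwdriver lying flat, 160 mm long; a bystander, origin at the middle of its underside
- bottle: amber glass bottle, 44 mm across, 70 mm high, beside the deck; a bystander, origin at the middle of its underside

How it is judged:
On the way, in this order (a step that is already met when the one before it is completed fails the run):
1. the carriage is fully home against the stop, with the cover still shut (x of nose in the frame of stop_face above -0.003 m and value of joint lid below 0.1 rad), for 0.2 s.
2. the robot holds the cover level with the pointer (angle between the x axis of bar and the x axis of pointer_tip, either way round below 0.07 rad and contact force between the fingers and lid above 1 N), for 0.2 s.
At the end, for the whole second after the job is handed in: The robot still holds the cover, at rest, within 0.07 rad (4 degrees) of the red pointer (contact force over 1 N, nothing else propping it up), and the carriage's nose is within 3 mm of the stop (all of step 2 and x of nose in the frame of stop_face above -0.003 m and value of joint lid above 0.3 rad and velocity of joint lid between -0.05 and 0.05 rad/s and contact force between lid and carriage below 0.2 N); the arm keeps its last pose, push and grip.
It fails at once if the red pointer is shifted (more than 10 mm at its tip) (distance of pointer_tip from where it was at the start of the episode above 0.01 m).
It fails at once if a bystander is moved more than 20 mm (distance of any of petri, vial, spare_cell, driver, bottle from where it was at the start of the episode above 0.02 m).
It also fails if it takes over 54 s, if anything falls off the work surface, if the arm or the gripper's body presses on something with over 40 N, if the wrist force passes 120 N, or if a joint passes its speed limit or range.

ROBOT

A 6-joint arm with a two-finger parallel gripper is mounted at the origin on the work surface. World frame = base frame: x ahead of the robot, y to its left, z up, the work surface at z = 0. Lengths are in m, angles in rad, forces in N, time in s.
With the tool pointing down it reaches from about 0.35 to 0.875 m from the base axis. Payload 15.5 kg.
Tool frame: the origin (TCP) lies where the fingers leave the gripper's body, on its centre line; the fingertips stand 73 mm ahead of it and the grasp point (between the pads) lies 54 mm ahead of it; z points along the fingers, y is the line along which they close (so a half turn about z gives the same grasp; the last joint's range is limited). The gripper opens to 85 mm and grips with 20 to 120 N. Pads are 22 mm wide; open, the fingers measure 114 mm over their backs; the gripper's body (76 mm by 85 mm) begins 54 mm behind the grasp point. The pads swing forward as they close: fully open they stand 13 mm farther back than shut.
Start: joints at [1.081, 0.494, 1.345, -0, 1.302, -0.096], TCP at [0.24, 0.577, 0.304] pointing down, gripper open.
Joint ranges: [-2.91, 2.91], [-0.82, 2.16], [0.22, 2.67], [-1.22, 4.37], [0.12, 2.79], [-3.08, 3.08]. Speed limits (rad/s): [1.89, 1.89, 2.57, 3.01, 3.01, 3.01].

INTERFACE

Orientations are given as a unit quaternion [x, y, z, w].
In Python, from bench import arm, set_gripper, kinematics, grab_frame, close_job, finder, sensors gives the robot as it stands. Calls block until the motion is done:
- arm.move_to(position, orientation): joint-space move of the TCP to a pose.
- arm.line_to(position, attitude=None, max_speed=0.15, max_force=None): straight line of the TCP; attitude=None keeps the orientation; max_speed is the mean speed in m/s. With max_force (N) it stops when the force on the tool has changed by that much, and returns True; else False.
- arm.movej(angles): joint-space move.
- set_gripper(opening, strength=None): finger opening in m; strength is the grip in N (None keeps the last); returns when the fingers have stopped.
- arm.dwell(seconds).
- kinematics.solve_ik(position, orientation): joint angles nearest the present ones, or None.
- grab_frame(name): name is "scene" or "top" or "wrist"; returns a dict with "color" (400x640x3 uint8, blue, green, red), "mtx" (3x3 intrinsics, pixels), "R" (3x3) and "t" (3): a world point X has camera coordinates R X + t. Camera axes: x right, y down, z forward; pixel columns grow to the right and rows downward; lengths in m; the calibration is good to about 2 mm. A picture is of the moment at which its call begins. There is no depth.
A pose or a line that the arm cannot do raises arm.PlanningError and nothing moves.
- close_job(): hands the job in; it is judged then, once.
Trained networks look in the newest picture that a camera, given by its name, has taken for a name from the list of things; names that differ only in an ending like _2 or _b are one class to them, and where a whole thing is asked for, a point or a joint stands for the part that bears it (a point fixed in the world has none). Each returns a list of dicts, best first, with "conf" (0 to 1); they miss things now and then, are a little off and sometimes report something else, mostly with a low value. They report only what shows in the picture. A call takes as long as a camera call.
- finder.search_frame(target, camera): "xy" ([column, row] in pixels, amid what is visible of it).
- finder.silhouettes(target, camera): "pixels" (400x640 bool, what is visible of it) and "xy" ([column, row] in pixels, amid what is visible of it).
Readings, each from a call of its own:
- sensors.get_time_s(): time.
- sensors.get_qpos(): joint angles.
- sensors.get_qd(): joint speeds.
- sensors.get_joint_torque(): joint torques, N m.
- sensors.get_tcp_pos(): TCP position.
- sensors.get_tcp_rot(): TCP orientation.
- sensors.get_ft_force(): force on the tool from outside, world axes, zero at the start.
- sensors.get_ft_torque(): the same for the moment, N m.
- sensors.get_opening(): finger opening in m.
- sensors.get_finger_force(): force on a finger pad.
Only numpy, scipy, OpenCV 4.12 (cv2) and the standard library are available. Lean on these libraries where they do the work, as an engineer would, in place of code of your own. Each camera call takes 0.05 s, during which the arm holds its last target. There are 200 camera calls.

## Working session

There is one attempt and no reset: what is moved stays moved. The work goes in short steps, each a Python script; the robot and the scene stay as the last script left them, time stands still between calls to the robot, and variables do not carry over. Pictures are saved under pics/ and viewed, at most 10 in all, crops included, and the job is handed in when it is done.

```bash
mkdir -p pics
python3 - <<'E'
from bench import *
import cv2,numpy as np
for c in ("scene","top"):
    f=grab_frame(c); cv2.imwrite(f"pics/{c}0.png",f["color"])
    print(c,f["mtx"].tolist(),f["R"].round(4).tolist(),f["t"].round(4).tolist())
    for n in ["push_plate","nose","bar","lid_hinge","pointer_tip","lid","pointer","petri","vial","spare_cell","driver","bottle"]:
        print(n,[(np.round(d["xy"],1).tolist(),round(d["conf"],2)) for d in finder.search_frame(n,c)[:2]])
print(sensors.get_time_s())
E
```

```text
scene [[489.39609133546054, 0.0, 319.2969862545147], [0.0, 489.39609133546054, 196.1827641964989], [0.0, 0.0, 1.0]] [[0.5952, 0.8035, 0.0064], [0.6527, -0.4788, -0.5871], [-0.4687, 0.3536, -0.8095]] [-0.3514, -0.3362, 1.7348]
push_plate [([305.3, 205.4], 0.98)]
nose [([305.7, 204.1], 0.86)]
bar [([338.4, 234.5], 0.87)]
lid_hinge [([341.3, 236.0], 0.9)]
pointer_tip [([348.1, 193.1], 0.65), ([362.7, 202.5], 0.47)]
lid [([336.7, 236.0], 0.97)]
pointer [([372.9, 211.0], 0.75)]
petri [([352.4, 193.4], 0.94), ([338.8, 235.6], 0.36)]
vial [([282.5, 233.0], 0.67)]
spare_cell [([411.1, 129.5], 0.64), ([153.0, 254.8], 0.55)]
driver [([340.6, 234.6], 0.25)]
bottle [([247.7, 215.6], 0.76), ([304.5, 204.4], 0.55)]
top [[369.5334990698945, 0.0, 321.154719792555], [0.0, 369.5334990698945, 196.8768183911753], [0.0, 0.0, 1.0]] [[-0.009, -0.9999, 0.0102], [-0.9938, 0.0078, -0.1109], [0.1108, -0.0111, -0.9938]] [-0.0188, 0.6229, 0.9498]
push_plate [([322.0, 215.3], 0.57), ([322.8, 157.7], 0.41)]
nose [([324.7, 213.0], 0.89)]
bar [([324.7, 158.3], 0.91)]
lid_hinge [([383.7, 246.3], 0.75), ([323.0, 154.7], 0.66)]
pointer_tip [([287.9, 163.0], 0.69), ([383.2, 245.1], 0.65)]
lid [([322.7, 155.8], 0.77), ([149.5, 237.3], 0.65)]
pointer [([286.2, 162.4], 0.5)]
petri [([324.8, 158.5], 0.61), ([268.1, 202.1], 0.57)]
vial [([367.0, 202.6], 0.62)]
spare_cell [([148.9, 233.6], 0.71)]
driver [([483.2, 258.4], 0.95), ([322.7, 159.2], 0.38)]
bottle [([382.6, 245.9], 0.83)]
1.3
```

Run:
```python
import cv2
a=cv2.imread("pics/scene0.png")[140:300,200:440];b=cv2.imread("pics/top0.png")[100:300,220:420]
cv2.imwrite("pics/s1.png",cv2.resize(a,None,fx=3.3,fy=3.3,interpolation=2));cv2.imwrite("pics/t1.png",cv2.resize(b,None,fx=3,fy=3,interpolation=2))
```

```text
(no output)
```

View pics/s1.png

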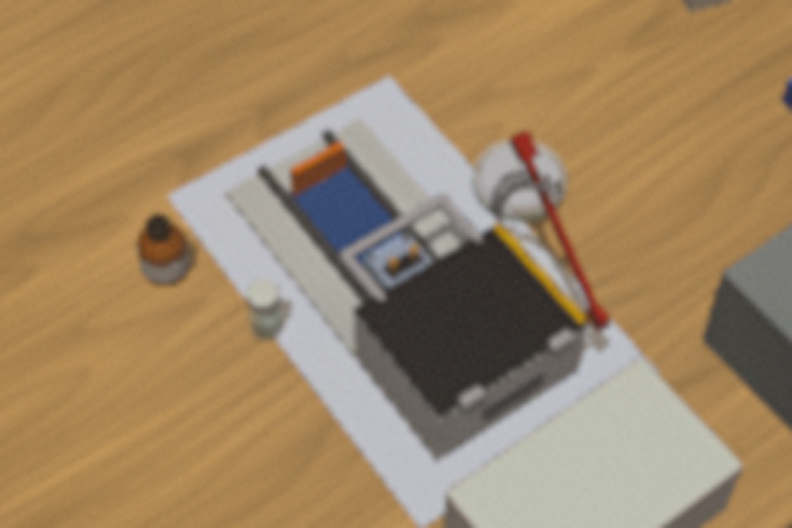

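View pics/t1.png

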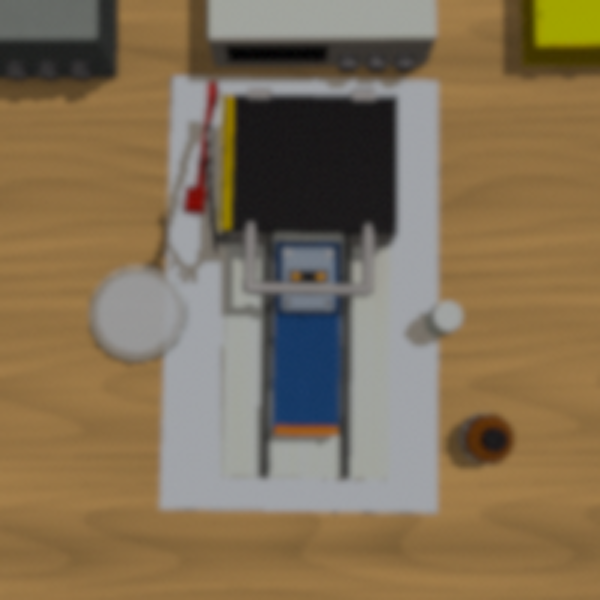

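The top view shows the chamber axis nearly along world +x. The bar runs between top pixels (302,196) and (344,196), the orange plate is near (322,243), and the red flag is near (285,167). The scene view shows the lid corners at about (351,209), (376,238), (308,233) and (333,266), and the flag near (359,184).

```bash
cat > fit.py <<'E'
import numpy as np, cv2
from scipy.optimize import least_squares
def proj(f,X):
    p=f["mtx"]@(f["R"]@X+f["t"]); return p[:2]/p[2]
def ray(f,uv,z):
    o=-f["R"].T@f["t"]; d=f["R"].T@np.linalg.inv(f["mtx"])@np.array([*uv,1.]); return o+d*(z-o[2])/d[2]
def hp(h,x,y,z):   # chamber frame at hinge (on table)
    c,s=np.cos(h[2]),np.sin(h[2]); return np.array([h[0]+c*x-s*y,h[1]+s*x+c*y,z])
E
python3 - <<'E'
from bench import *
from fit import *
S=grab_frame("scene");T=grab_frame("top")
t=lambda a,b:np.array([220+a/3,100+b/3]); s=lambda a,b:np.array([200+a/3.3,140+b/3.3])
def flag(f,box):
    hsv=cv2.cvtColor(f["color"],cv2.COLOR_BGR2HSV); m=((hsv[...,0]<8)|(hsv[...,0]>172))&(hsv[...,1]>150)
    v,u=np.nonzero(m[box[1]:box[3],box[0]:box[2]]); return np.array([u.mean()+box[0],v.mean()+box[1]]),len(u)
fs,n1=flag(S,(354,178,365,189)); ft,n2=flag(T,(280,161,291,173)); print(fs,n1,ft,n2)
obs=[(T,(-.168,.05,.079),t(249,288)),(T,(-.168,-.05,.079),t(370,288)),
 (T,(-.12,.075,.083),t(220,230)),(T,(-.12,-.075,.083),t(395,233)),
 (S,(-.12,.075,.083),s(497,228)),(S,(-.12,-.075,.083),s(358,308))]
def F(p):
    r=[proj(f,hp(p,*X))-uv for f,X,uv in obs]
    X=hp(p,-.155*np.cos(p[3]),.086,.079+.155*np.sin(p[3]))
    r+=[proj(S,X)-fs,proj(T,X)-ft]
    return np.ravel(r)
q=least_squares(F,[.75,0,0,.6],loss="soft_l1"); h=q.x
print(h, F(h).reshape(-1,2).round(1).tolist())
bar=hp(h,-.168,0,.079);print("bar",bar)
P=ray(T,t(305,437),.048); S2=ray(T,t(305,478),.006)
for n,X in (("plate",P),("deckend",S2)):
    d=X[:2]-h[:2]; c,s_=np.cos(h[2]),np.sin(h[2]); print(n,X,"local",c*d[0]+s_*d[1],-s_*d[0]+c*d[1])
for n,uv,z in (("bottle",t(490,438),.07),("vial",t(447,317),.06),("petri",t(137,313),.015)):print(n,ray(T,uv,z))
E
```

```text
[358.53333333 184.13333333] 30 [285.33333333 165.66666667] 39
[ 0.78885346 -0.02869624 -0.01171748  0.76893331] [[-0.3, -0.4], [-1.3, -0.3], [-0.3, -0.0], [0.2, -0.8], [-0.6, -2.4], [-2.4, -0.0], [-0.9, 0.2], [-0.1, -0.4]]
bar [ 0.62086499 -0.02672775  0.079     ]
plate [ 0.49406973 -0.02404974  0.048     ] local -0.29481793629489805 0.0011921420349670368
deckend [ 0.45674141 -0.02419322  0.006     ] local -0.33214201178131025 0.0006112875421996414
bottle [ 0.49223739 -0.18012541  0.07      ]
vial [ 0.59599126 -0.14755066  0.06      ]
petri [0.60577652 0.12620028 0.015     ]
```

```bash
cat >> fit.py <<'E'
from scipy.spatial.transform import Rotation as Rn
H=np.array([0.78885,-0.0287,-0.0117])
def att(p,flip=1,vert=False):  # tool pitched p below horizontal; closing in the vertical plane (or across if vert)
    u=hp([0,0,H[2]],1,0,0);u[2]=0; l=np.array([-u[1],u[0],0]); k=np.array([0,0,1.])
    z=np.cos(p)*u-np.sin(p)*k; y=flip*(l if vert else (np.sin(p)*u+np.cos(p)*k))
    return Rn.from_matrix(np.c_[np.cross(y,z),y,z]).as_quat(), z
E
python3 - <<'E'
from bench import *
from fit import *
for fl in (1,-1):
    q,z=att(np.pi/2,fl,True)
    print(fl,[None if (j:=kinematics.solve_ik(hp(H,x,0,.1),q)) is None else np.round(j,2).tolist() for x in (-.37,-.18)])
    for p0 in (.6,.8):
      for th in (0,.4,.77):
        q,z=att(p0+th,fl); g=hp(H,-.168*np.cos(th),0,.079+.168*np.sin(th))
        j=kinematics.solve_ik(g-.054*z,q); print(fl,p0,th,None if j is None else np.round(j,2).tolist())
E
```

```text
1 [[-0.2, 0.58, 2.04, -0.0, 0.52, -1.76], [-0.14, 0.72, 1.57, -0.0, 0.85, -1.7]]
1 0.6 0 None
1 0.6 0.4 [-0.18, 0.51, 1.9, 0.52, 0.19, -0.66]
1 0.6 0.77 [-0.14, 0.53, 1.47, 0.03, 0.95, -0.15]
1 0.8 0 [-0.21, 0.71, 2.12, 2.83, 0.47, -3.01]
1 0.8 0.4 [-0.16, 0.52, 1.74, 0.11, 0.52, -0.24]
1 0.8 0.77 [-0.13, 0.61, 1.29, 0.0, 1.24, -0.12]
-1 [[-0.2, 0.58, 2.04, -0.0, 0.52, 1.38], [-0.14, 0.72, 1.57, -0.0, 0.85, 1.44]]
-1 0.6 0 [-0.23, 0.85, 2.23, 2.91, 0.91, 0.02]
-1 0.6 0.4 [-0.18, 0.51, 1.9, 0.52, 0.19, 2.49]
-1 0.6 0.77 [-0.14, 0.53, 1.47, 0.03, 0.95, 2.99]
-1 0.8 0 [-0.21, 0.71, 2.12, 2.83, 0.47, 0.14]
-1 0.8 0.4 [-0.16, 0.52, 1.74, 0.11, 0.52, 2.9]
-1 0.8 0.77 [-0.13, 0.61, 1.29, 0.0, 1.24, 3.02]
```

Run:
```python
from bench import *
from fit import *
q,z=att(np.pi/2,1,True)
set_gripper(0,30)
arm.move_to(hp(H,-.35,0,.2),q)
arm.line_to(hp(H,-.35,0,.101),max_speed=.1)
f0=np.array(sensors.get_ft_force())
loc=lambda:float((np.array(sensors.get_tcp_pos())[:2]-H[:2])@[np.cos(H[2]),np.sin(H[2])])
for i in range(4):
    r=arm.line_to(hp(H,-.19,0,.101),max_speed=.03,max_force=25)
    print(r,loc(),sensors.get_tcp_pos(),np.round(np.array(sensors.get_ft_force())-f0,1),sensors.get_time_s())
    if not r or i and abs(loc()-last)<.001: break
    last=loc()
f=grab_frame("top");cv2.imwrite("pics/t2.png",cv2.resize(f["color"][100:300,220:420],None,fx=3,fy=3))
```

```text
True -0.22734902385368055 [ 0.56151873 -0.02585232  0.10042671] [ 0.5 -0.5 -0.9] 9.2083
True -0.2269464911095642 [ 0.5619236  -0.02565483  0.0996441 ] [ 1.3  0.6 -1.1] 9.625
```

View pics/t2.png

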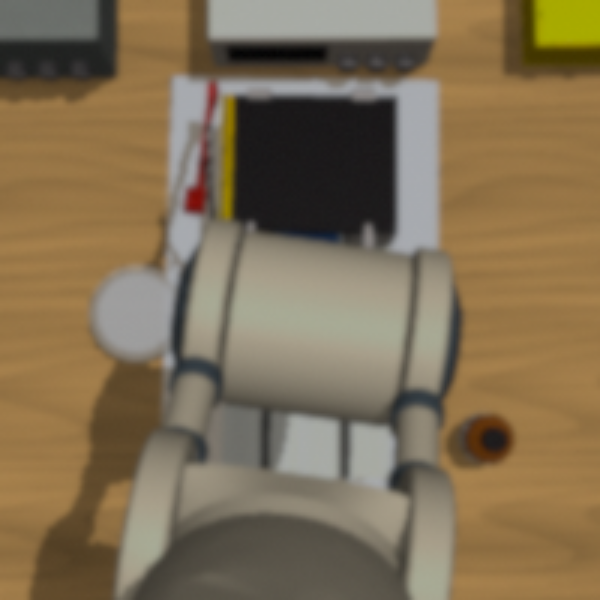

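The arm covers the sledge in this view, with only a blue strip showing at the cover's edge near top (327,179). It stopped at 25 N twice in the same place after about 79 mm of travel, so the carriage is home. The bystanders are undisturbed.

Run:
```python
from bench import *
from fit import *
arm.dwell(.3)
arm.line_to(hp(H,-.29,0,.101),max_speed=.08)
arm.line_to(hp(H,-.29,0,.2),max_speed=.15)
q,z=att(1.1,1)
g=hp(H,-.168,0,.079)
print(kinematics.solve_ik(g-.054*z,q))
set_gripper(.03,40)
arm.move_to(g-.154*z,q)
print(sensors.get_qpos(),sensors.get_time_s())
for n in("wrist","top","scene"):
    f=grab_frame(n);
    if n!="scene": cv2.imwrite(f"pics/{n}3.png",f["color"])
    for k in("bar","nose","pointer_tip"): print(n,k,[(np.round(d["xy"],1),round(d["conf"],2)) for d in finder.search_frame(k,n)[:1]])
    print("pred bar",proj(f,g))
a=cv2.imread("pics/wrist3.png");b=cv2.imread("pics/top3.png")
cv2.imwrite("pics/c3.png",np.hstack([cv2.resize(a[:,120:520],(400,400)),cv2.resize(b[100:300,220:420],(400,400))]))
```

```text
[-0.17749598  0.61943894  1.9014703   0.45148638  0.17243183 -0.59368465]
[-0.19492166  0.40917722  1.93948532  0.2512006   0.33927601 -0.40282929] 13.3667
wrist bar [(array([415.4, 173.7]), 0.84)]
wrist nose [(array([291.7, 176.1]), 0.71)]
wrist pointer_tip [(array([535.2,  71.1]), 0.57)]
pred bar [321.50743258 204.59315372]
top bar [(array([324.3, 156.8]), 0.9)]
top nose [(array([322.4, 184.6]), 0.59)]
top pointer_tip [(array([288.6, 162.2]), 0.65)]
pred bar [322.40601389 195.66095497]
scene bar [(array([337.4, 236.5]), 0.75)]
scene nose [(array([313. , 215.4]), 0.67)]
scene pointer_tip [(array([367.5, 215. ]), 0.52)]
pred bar [318.27640768 208.84159278]
```

View pics/c3.png

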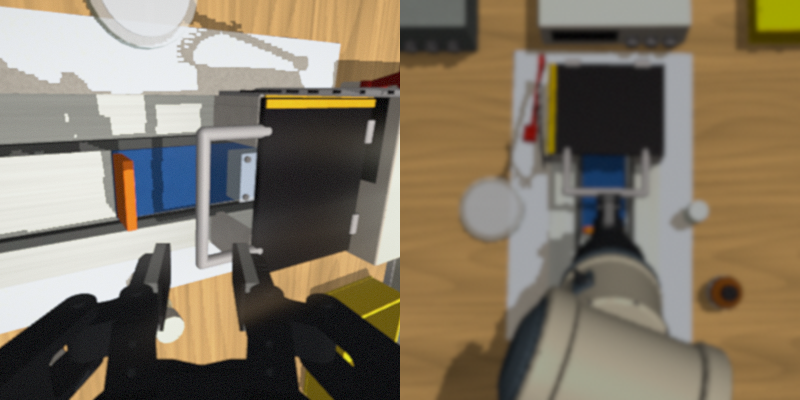

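The wrist view shows the bar's middle at full-frame pixel (322,198), against a prediction of (321.5,204.6). The finger plane straddles it, the carriage is deep under the cover, and the bystanders are in place. I'll use a steeper pitch to stay clear of the joint 5 limit.

```bash
cat >> fit.py <<'E'
P0=1.27
def lidpose(th):
    q,z=att(P0+.75*th,1); return hp(H,-.168*np.cos(th),0,.079+.168*np.sin(th))-.054*z,q
E
python3 - <<'E'
from bench import *
from fit import *
q,z=att(P0,1); p,_=lidpose(0)
for th in(0,.4,.77):print(np.round(kinematics.solve_ik(*lidpose(th)),2).tolist())
arm.move_to(p-.09*z,q)
print("hit",arm.line_to(p,max_speed=.07,max_force=12), np.round(np.array(sensors.get_tcp_pos())-p,4))
f=grab_frame("wrist");cv2.imwrite("pics/w4.png",f["color"])
f0=np.array(sensors.get_ft_force())
set_gripper(0,50)
print(sensors.get_opening(),sensors.get_finger_force(),np.array(sensors.get_ft_force())-f0,sensors.get_time_s())
f=grab_frame("wrist");cv2.imwrite("pics/w5.png",f["color"])
E
```

```text
[-0.16, 0.62, 1.77, 0.1, 0.46, -0.23]
[-0.14, 0.62, 1.43, 0.0, 1.09, -0.12]
[-0.12, 0.74, 1.04, -0.03, 1.63, -0.1]
hit False [ 0.0001 -0.      0.0004]
0.008293697024705513 48.769487142562866 [1.84305743 1.65256449 2.10401004] 16.1667
```

View pics/w5.png

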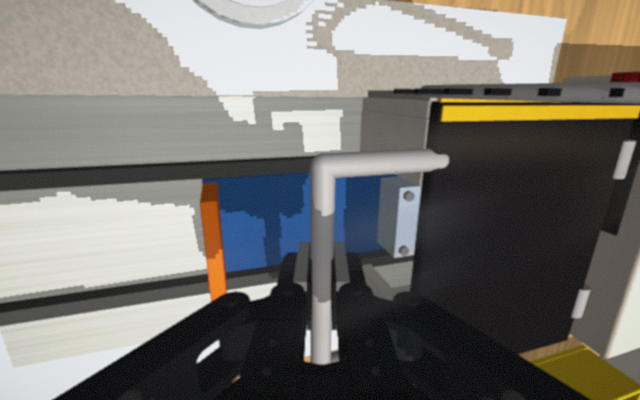

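The wrist view shows the bar, near column 322, clamped between the fingers, with 48.8 N on the pad. Next is the lift.

Run:
```python
from bench import *
from fit import *
for th in np.linspace(0,.70,8)[1:]:
    p,q=lidpose(th); hit=arm.line_to(p,q,max_speed=.06,max_force=30)
    print(round(th,2),hit,np.round(sensors.get_ft_force(),1),round(sensors.get_opening(),4))
    if hit: break
print(sensors.get_finger_force(),sensors.get_time_s())
a=grab_frame("top")["color"];b=grab_frame("scene")["color"];c=grab_frame("wrist")["color"]
np.save("pics/abc.npy",np.array([a,b,c]))
i=cv2.resize(a[100:200,270:370],(400,400));j=cv2.resize(b[150:250,290:390],(400,400))
cv2.imwrite("pics/c6.png",np.vstack([np.hstack([i,j])]));cv2.imwrite("pics/w6.png",c)
```

```text
0.1 False [ 6.9 -0.  -4.4] 0.0082
0.2 False [ 7.8 -0.2 -6.5] 0.0079
0.3 False [ 8.1 -2.1 -8.5] 0.0081
0.4 False [ 5.9 -3.8 -8. ] 0.0087
0.5 False [ 4.1 -4.7 -9.7] 0.0082
0.6 False [ 1.1 -6.2 -8.2] 0.0082
0.7 False [-2.9 -5.7 -7.6] 0.0079
49.527745842933655 19.45
```

View pics/c6.png

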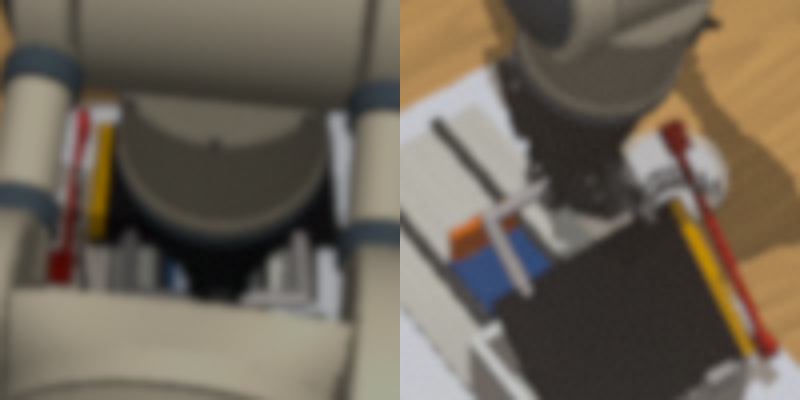

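View pics/w6.png

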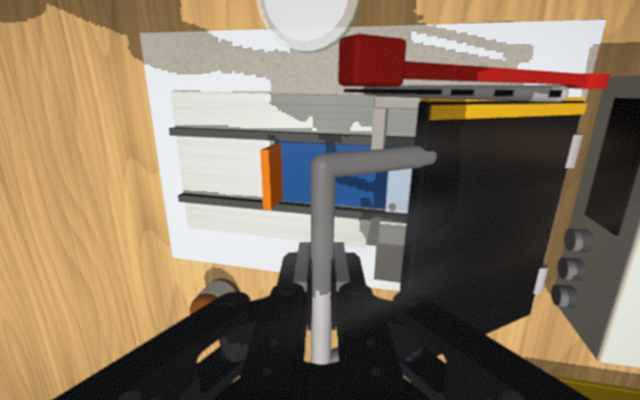

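The wrist view shows the red flag centred near (372,61) and the cover's +y front corner near (420,110). The cover looks slightly below the pointer in the scene view. I'll put numbers on the difference.

Run:
```python
from bench import *
from fit import *
F={n:grab_frame(n) for n in("wrist","scene")}
out={}
for n,f in F.items():
    hsv=cv2.cvtColor(f["color"],cv2.COLOR_BGR2HSV)
    box=(335,30,407,92) if n=="wrist" else (354,178,365,189)
    m=((hsv[...,0]<8)|(hsv[...,0]>172))&(hsv[...,1]>130)
    b=np.zeros_like(m);b[box[1]:box[3],box[0]:box[2]]=1
    v,u=np.nonzero(m&b); uv=np.array([u.mean(),v.mean()])
    tip=lambda th,r=.155,y=.086:hp(H,-r*np.cos(th),y,.079+r*np.sin(th))
    s=least_squares(lambda x:proj(f,tip(x[0]))-uv,[.7]);print(n,"pointer",uv,s.x,s.fun.round(1))
    print("  at .70/.77/.84",[proj(f,tip(t)).round(1).tolist() for t in(.7,.77,.84)])
    # lid top-surface front +y corner, top normal offset 4mm
    c=lambda th:hp(H,-.12*np.cos(th)+.004*np.sin(th),.075,.079+.12*np.sin(th)+.004*np.cos(th))
    print("  lid corner pred",[proj(f,c(t)).round(1).tolist() for t in(.63,.7,.77)])
    y=(abs(hsv[...,0].astype(int)-24)<6)&(hsv[...,1]>190)&(hsv[...,2]>90); v,u=np.nonzero(y)
    k=(u>400)&(v<150)&(v>90) if n=="wrist" else (u>350)&(u<385)&(v>195)&(v<245)
    u,v=u[k],v[k]; i=u.argmin(); print("  yellow front",u[i],v[u==u[i]],len(u))
```

```text
wrist pointer [371.7877254   60.77950016] [0.76640663] [ 0.8 10.4]
  at .70/.77/.84 [[355.4, 72.5], [373.6, 71.1], [396.8, 69.5]]
  lid corner pred [[416.2, 101.5], [430.4, 102.1], [447.1, 102.8]]
  yellow front 422 [ 99 100] 2298
scene pointer [358.39285714 183.96428571] [0.79511328] [-0.   0.4]
  at .70/.77/.84 [[355.7, 184.4], [357.6, 184.4], [359.7, 184.5]]
  lid corner pred [[357.4, 198.1], [358.8, 198.0], [360.4, 198.1]]
  yellow front 358 [201 202] 104
```

Run:
```python
from bench import *
from fit import *
for th in (.745,.79): print(arm.line_to(*lidpose(th),max_speed=.04,max_force=30))
arm.dwell(.5)
print(np.round(sensors.get_ft_force(),1),sensors.get_opening(),sensors.get_finger_force(),np.abs(sensors.get_qd()).max(),np.array(sensors.get_tcp_pos())-lidpose(.79)[0],sensors.get_time_s())
b=grab_frame("scene");c=grab_frame("wrist")
cor=lambda th,r:hp(H,-r*np.cos(th)+.004*np.sin(th),.075,.079+r*np.sin(th)+.004*np.cos(th))
for n,f in(("scene",b),("wrist",c)):
    print(n,[[proj(f,cor(t,r)).round(1).tolist() for r in(.12,.02)] for t in(.69,.79)])
    print(n,"pointer axis",[proj(f,hp(H,-r*np.cos(.77),.086,.079+r*np.sin(.77))).round(1).tolist() for r in(.155,.02)])
cv2.imwrite("pics/c7.png",np.hstack([cv2.resize(b["color"][165:245,340:390],(375,600),interpolation=2),cv2.resize(c["color"][20:160,320:420],(425,595))[:595].copy() if 0 else cv2.resize(c["color"][20:160,330:430],(425,600))]))
```

```text
False
False
[-6.  -5.8 -6.7] 0.007669919145544792 49.6211975812912 0.001287176460943352 [-0.00165616 -0.0004063  -0.00151442] 20.9333
scene [[[358.6, 198.0], [374.9, 230.9]], [[360.9, 198.2], [375.3, 231.1]]]
scene pointer axis [[357.6, 184.4], [377.6, 228.9]]
wrist [[[409.5, 101.0], [555.1, 98.7]], [[429.3, 101.8], [559.3, 98.8]]]
wrist pointer axis [[351.0, 72.6], [555.2, 78.1]]
```

View pics/c7.png

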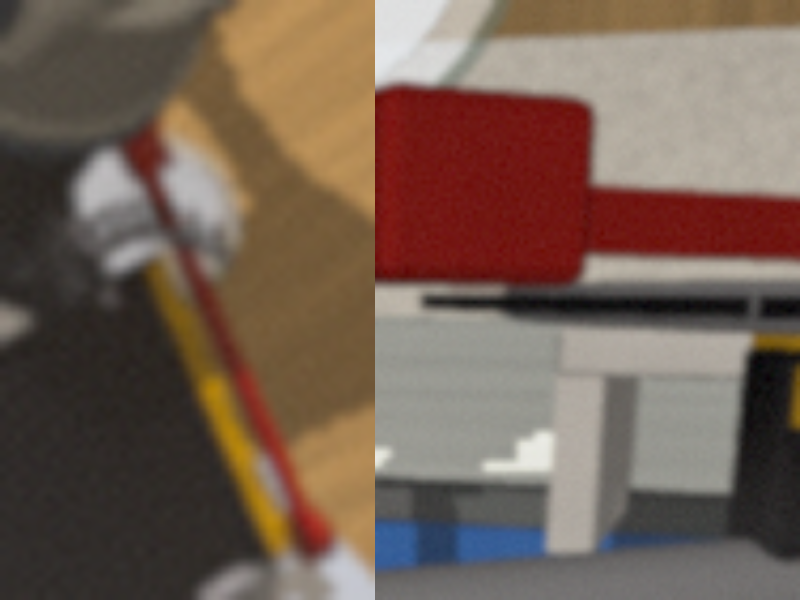

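The scene view shows the yellow stripe running close to parallel with the red pointer. In the wrist view the cover corner is at about column 418, which hints the cover may be 0.04 rad low. The shut-cover picture gives a way to calibrate that reading.

Run:
```python
from bench import *
from fit import *
c=grab_frame("wrist"); p=np.array(sensors.get_tcp_pos());Rt=Rn.from_quat(sensors.get_tcp_rot()).as_matrix()
Rc=c["R"]@Rt; tc=c["R"]@p+c["t"]
p0,q0=lidpose(0);R0=Rn.from_quat(q0).as_matrix()
f0=dict(mtx=c["mtx"],R=Rc@R0.T,t=tc-Rc@R0.T@p0)
cor=lambda th,s:hp(H,-.12*np.cos(th)+s*.004*np.sin(th),.075,.079+.12*np.sin(th)+s*.004*np.cos(th))
def yel(im):
    hsv=cv2.cvtColor(im,cv2.COLOR_BGR2HSV); m=((abs(hsv[...,0].astype(int)-24)<6)&(hsv[...,1]>190)&(hsv[...,2]>90)).astype(np.uint8)
    m[:90]=0;m[150:]=0;m[:,:400]=0
    k,l,s,_=cv2.connectedComponentsWithStats(m); i=1+s[1:,4].argmax(); v,u=np.nonzero(l==i)
    return [(int(u.min())),v[u<=u.min()+1].tolist(), cv2.fitLine(np.c_[u,v].astype(np.float32),2,0,.01,.01).ravel().round(3).tolist()]
print("shut obs",yel(cv2.imread("pics/w5.png")),"pred top/bottom",proj(f0,cor(0,1)),proj(f0,cor(0,-1)))
print("bar end pred",proj(f0,hp(H,-.168,.05,.079)))
print("now obs",yel(c["color"]))
for th in(.69,.74,.79):print(th,proj(c,cor(th,1)),proj(c,cor(th,-1)),"bar",proj(c,hp(H,-.168*np.cos(th),.05,.079+.168*np.sin(th))))
cv2.imwrite("pics/w8.png",c["color"])
```

```text
shut obs [441, [106, 107, 108, 109, 110, 111, 111, 112, 112, 113, 113, 114, 114, 115, 115, 116, 116, 117, 117, 118, 118, 119, 119, 120, 120], [1.0, -0.00800000037997961, 537.0380249023438, 112.08899688720703]] pred top/bottom [439.00544832 103.57556934] [427.12436216 102.85107976]
bar end pred [321.45398955 170.66522919]
now obs [428, [106, 107, 108, 109, 110, 111, 112, 113, 114, 114, 115, 115, 116, 116, 117, 117, 118], [1.0, -0.028999999165534973, 500.031005859375, 109.9280014038086]]
0.69 [409.54392779 100.9947565 ] [398.96361564 100.48546907] bar [307.48224619 162.43348552]
0.74 [418.81370312 101.39865511] [406.71768366 100.86447266] bar [315.11549526 166.43111017]
0.79 [429.31409802 101.82118293] [415.59568631 101.26214528] bar [324.61380673 170.78315708]
```

The stripe's edge reads 428 now, and with the +2 px offset from the shut picture that puts the cover at about 0.77–0.78 rad. The pointer is at about 0.77–0.79, so the two line up.

```bash
python3 -c "
from bench import *
print(sensors.get_finger_force(),sensors.get_time_s()); print(close_job())"
```

```text
49.62109386920929 21.0833
the job is handed in; nothing more can be done
None
```

I handed the job in at about 21 s: the carriage was pushed home against the stop, and the gripper is holding the cover steady at about 0.77 rad, level with the red pointer by my camera estimates; no verdict came back.

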